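# Set the mitre saw to its 30 degree left stop

## Task

Set the mitre saw to its 30 degree left stop (the grip swung to the left of a person standing at it): squeeze the release lever against the grip, swing the table round, and let the spring plunger drop fully home in the 30 degree notch, so that the table is locked there; then let go. Do not disturb the loose things lying on the bench.

Things in the scene. Friction and masses are not known exactly. Their poses are not given: they have to be found in the camera images.
- saw: Mitre saw bolted to the bench: cast base 470 mm wide, upright fence, round turntable 256 mm across (top 64 mm above the bench), saw head latched down, turning with the table. Origin: on the bench under the vertical turning axis. x: level, from the operator's side (where the mitre grip is) across to the fence; y: to the operator's left; z up.
- turntable (a joint): Table angle, rad: 0 = grip along the saw's -x; positive = grip to the operator's left (saw's +y, clockwise from above); ends at +-0.84. 30 degrees left is +0.524. It turns stiffly (5 to 8 N sideways at the grip) and stays where it is left. With the lever free the plunger slides along the rim until it drops in a notch; then the table is locked until the lever is squeezed.
- plate_front (a point): Point of the saw at the top front of the steel stop plate (an arc under the table's neck, rim 150 mm from the axis, top 48 mm high), straight out along -x. Square notches, nominally at 0, +-15, +-22.5, +-30, +-45 degrees; the plate has been trimmed, so all lie up to 2 degrees to one side of that, unmeasured. The plunger drops in only when lined up within about 0.4 degree.
- grip (a point): Middle of the mitre grip, on its centre line, 245 mm from the turning axis, 65 mm above the bench; turns with the table. The grip is a fixed black bar running radially from 182 to 270 mm from the axis, 20 mm wide, 26 mm high (52 to 78 mm above the bench), the release lever along its left side.
- head_handle (a point): Lowest outer point of the black D-shaped handle (26 mm thick) of the saw head, which hangs over the grip and turns with it: 147 mm above the bench, 226 mm from the turning axis; the handle reaches out to 239 mm there and to 251 mm at 198 mm height. So the hand must come to the grip leaning, from the operator's side: 30 to 45 degrees from vertical is free.
- lever (a joint): Release lever angle, rad: 0 = squeezed flat to the grip, plunger 2.5 mm clear of the rim; about 0.08 = plunger on the rim; 0.25 = plunger home, 6.5 mm deep in a notch. A spring pushes it out with 5 to 7 N at its middle.
- lever_mid (a point): Middle of the release lever's outer face: a dark steel strip 8 mm thick, 22 mm high, on the left of the grip, hinged on an upright pin 170 mm from the turning axis and reaching to 272 mm. Squeezed, lever and grip are 29 mm wide (10 mm right to 19 mm left of the grip's centre line); sprung out fully, 48 mm at point grip. Pushing only the right side of the grip leaves the lever free.
- offcut: Loose wooden offcut with a pointed end, about 150 x 45 x 22 mm, lying on the bench. Origin at its underside. To be left alone.
- square: Loose try square, dark wooden stock 110 mm, steel blade 150 mm, 16 mm high, lying flat. Origin under the stock. To be left alone.
- glue: Loose white glue bottle, 60 mm across, 170 mm high, standing. Origin at its underside. To be left alone.
- mallet: Loose round carver's mallet of light wood standing on its head, 92 mm across, 245 mm high. Origin at its underside. To be left alone.

How it is judged:
By the outcome, as a careful person would: the job done as asked, in the order asked, and still so for the second after the job is handed in, with the robot touching nothing.
It also fails if it takes over 40 s, if anything falls off the work surface, if the arm or the gripper's body presses on something with over 40 N, if the wrist force passes 120 N, or if a joint passes its speed limit or range.

## Robot

A 7-joint arm with a two-finger parallel gripper is mounted at the origin on the work surface. World frame = base frame: x ahead of the robot, y to its left, z up, the work surface at z = 0. Lengths are in m, angles in rad, forces in N, time in s.
With the tool pointing down it reaches from about 0.425 to 0.925 m from the base axis. Payload 6.8 kg.
Tool frame: the origin (TCP) lies at the very end of the fingers, on their centre line; the grasp point (between the pads) lies 19 mm behind it (grip_point_offset is the distance from the TCP to the grasp point, in m); z points along the fingers, y is the line along which they close (so a half turn about z gives the same grasp; the last joint's range is limited). The gripper opens to 85 mm and grips with 20 to 120 N. Pads are 22 mm wide; open, the fingers measure 114 mm over their backs; the gripper's body (76 mm by 85 mm) begins 54 mm behind the grasp point. The pads swing forward as they close: fully open they stand 13 mm farther back than shut.
Start: joints at [-1.265, 0.477, 0.022, 1.555, -0.011, 1.109, -0.083], TCP at [0.271, 0.618, 0.231] pointing down, gripper open.
Joint ranges: [-2.96, 2.96], [-0.34, 2.1], [-1.41, 1.46], [0.24, 2.44], [-1.37, 4.51], [0.17, 1.92], [-2.96, 2.96]. Speed limits (rad/s): [2.39, 2.39, 3.14, 3.14, 3.14, 3.14, 3.14].

## Interface

Orientations are given as a unit quaternion [w, x, y, z].
In Python, from station import * gives the robot as it stands.
- The arm moves only by the tool carry_out, never from a script. Its argument "rows" is text: rows parted by semicolons, each of 4 numbers parted by spaces: the shift along the world's x, y, z in mm, then the turn about the world's z in degrees. In form: dx dy dz yaw; .... A call has 1 to 10 rows; each row shifts and turns the commanded pose from where the row before left it; what a row does not reach is not made up. A row lasts 1/8 s, in which the tool goes at most 62.5 mm and 10.7 degrees, less where a joint would pass 70% of its speed; a pose out of reach is approached as far as the arm can. A call is refused whole if a number of a shift passes 62.5 or a number of a turn 10.7, either way. A call with a gripper value outside its range is refused whole. "claw" is the finger opening in mm, from 0 to 85.4, set as the call begins (left out, the last holds). The fingers move at their own pace and stop on an object; "force" is the grip in N (left out, the last holds). Time passes only in rows, so rows that do not move let the fingers close. It gives the time, the measured TCP pose, the force, the opening and the grip force at its end, in the units of the state.
- get_obs(): the state, without advancing time (a new reading comes with each control period).
- read_camera(name): name is "scene" or "top" or "wrist"; returns a dict with "img" (384x512x3 uint8, blue, green, red), "fov_y" (degrees; the focal length in pixels is half the picture's height over the tangent of half this angle, whatever the lens; pixels are square), "cx", "cy" (the principal point, pixels), "world_to_cam" (4x4, takes a point from world to camera coordinates). Camera axes: x right, y up, looking along -z (the intrinsics and any distortion apply to the point x, -y, -z); pixel columns grow to the right and rows downward; lengths in m; the calibration is good to about 2 mm. A picture is of the moment at which its call begins. There is no depth.
- hand_in(): hands the job in; it is judged then, once.
Trained networks look in the newest picture that a camera, given by its name, has taken for a name from the list of things; names that differ only in an ending like _2 or _b are one class to them, and where a whole thing is asked for, a point or a joint stands for the part that bears it (a point fixed in the world has none). Each returns a list of dicts, best first, with "confidence" (0 to 1); they miss things now and then, are a little off and sometimes report something else, mostly with a low value. They report only what shows in the picture. A call takes as long as a camera call.
- recognise(camera, thing): "centre" ([column, row] in pixels, amid what is visible of it).
- outline_of(camera, thing): "pixels" (384x512 bool, what is visible of it) and "centre" ([column, row] in pixels, amid what is visible of it).
- place_of(camera, thing): "centre" ([column, row] in pixels: a listed point, or the origin of a listed thing).
The state is a dict: "t": time; "q": joint angles; "joint_vel": joint speeds; "joint_torque": joint torques, N m; "eef_pos": TCP position; "tool_rot": TCP orientation; "contact_force": force on the tool from outside, world axes, zero at the start; "torque": the same for the moment, N m; "gripper_width": opening from 0.0 (shut) to 1.0 (fully open); "grasp_force": force on a finger pad.
Only numpy, scipy, OpenCV 4.12 (cv2) and the standard library are available. Lean on these libraries where they do the work, as an engineer would, in place of code of your own. Each camera call takes 0.05 s, during which the arm holds its last target. There are 200 camera calls.

## Working session

There is one attempt and no reset: what is moved stays moved. The work goes in short steps, Python scripts to look and compute and a tool call to move; the robot and the scene stay as the last step left them, time stands still between calls to the robot, and variables do not carry over. Pictures are saved under pics/ and viewed, at most 10 in all, crops included, and the job is handed in when it is done.

Besides the shell and the picture viewer there is one more tool, called after "Call:" as name(argument=value, ...) on one line, values as JSON. carry_out: Moves the arm, as the interface text tells. Its arguments: {"type":"object","properties":{"rows":{"type":"string"},"claw":{"type":"number"},"force":{"type":"number"}},"required":["rows"]}

```bash
ls; mkdir -p pics; cat > h.py <<'E'
from station import *
import numpy as np, cv2
def ray(c,px):
    f=c["img"].shape[0]/2/np.tan(np.radians(c["fov_y"])/2)
    M=np.array(c["world_to_cam"]);R=M[:3,:3];t=M[:3,3]
    d=R.T@np.array([(px[0]-c["cx"])/f,-(px[1]-c["cy"])/f,-1]);o=-R.T@t
    return o,d
def at_z(c,px,z):
    o,d=ray(c,px);return o+d*(z-o[2])/d[2]
def proj(c,p):
    f=c["img"].shape[0]/2/np.tan(np.radians(c["fov_y"])/2)
    q=np.array(c["world_to_cam"])@np.append(p,1);return np.array([c["cx"]+f*q[0]/-q[2],c["cy"]-f*q[1]/-q[2]])
E
python3 - <<'E'
from h import *
o=get_obs();print(o)
ims=[]
for n in ["scene","top","wrist"]:
    c=read_camera(n);cv2.imwrite(f"pics/{n}0.png",c["img"]);print(n,{k:v for k,v in c.items() if k!="img"})
    for th,z in [("saw",0),("plate_front",.048),("grip",.065),("head_handle",.147),("lever_mid",.065),("offcut",0),("square",0),("glue",0),("mallet",0)]:
        r=place_of(n,th)
        for k in r[:1]: print(th,np.round(k["centre"],1),round(k["confidence"],2),at_z(c,k["centre"],z).round(4))
E
```

```text
pics
{'t': 0.0, 'q': array([-1.26511966,  0.47778228,  0.02234213,  1.55644738, -0.0114634 ,
        1.10932813, -0.08309859]), 'joint_vel': array([ 5.22000053e-05, -6.67275919e-04, -2.38720686e-03,  3.83502753e-04,
       -4.20510205e-05,  2.13227922e-04, -1.26355171e-03]), 'joint_torque': array([-1.05643112e-04, -5.96445143e+01,  1.60784427e+00, -2.81204867e+01,
        1.24802714e-02,  9.29331552e-03,  1.13527483e-05]), 'eef_pos': array([0.27118222, 0.61747739, 0.23033946]), 'tool_rot': array([-1.04654036e-04,  2.05397272e-01,  9.78678250e-01, -9.12490836e-04]), 'contact_force': array([ 0.17431162, -0.51162611, -0.33223632]), 'torque': array([0.03547268, 0.03134241, 0.00928916]), 'grasp_force': 0.0, 'gripper_width': 1.000253428812241}
scene {'fov_y': 48.28302115521654, 'cx': 254.5511770787214, 'cy': 187.3589447969445, 'world_to_cam': array([[-3.37335518e-01,  9.41383175e-01, -1.57053422e-03,
         9.81760711e-02],
       [-5.16796579e-01, -1.83794070e-01,  8.36146540e-01,
         1.75928649e-01],
       [ 7.86845629e-01,  2.82873573e-01,  5.48503872e-01,
        -1.69586826e+0
[... 1153 characters left out ...]
562  0.    ]
square [368.1 219.5] 0.57 [ 0.4039 -0.3593  0.    ]
glue [136.8 192.6] 0.56 [0.5217 0.4858 0.    ]
mallet [159.6 246.7] 0.66 [0.3225 0.4039 0.    ]
wrist {'fov_y': 66.7913976984117, 'cx': 251.24427549198248, 'cy': 190.42859378674348, 'world_to_cam': array([[ 4.02346375e-01,  9.15487404e-01,  4.55315322e-04,
        -6.74686139e-01],
       [-8.65292614e-01,  3.80448658e-01, -3.26385525e-01,
         4.15917697e-02],
       [-2.98975062e-01,  1.30926052e-01,  9.45236627e-01,
        -3.81322602e-01],
       [ 0.00000000e+00,  0.00000000e+00,  0.00000000e+00,
         1.00000000e+00]])}
glue [236.1 324.9] 0.84 [0.5127 0.4849 0.    ]
mallet [122.6 244.3] 0.76 [0.3124 0.3956 0.    ]
```

View pics/top0.png

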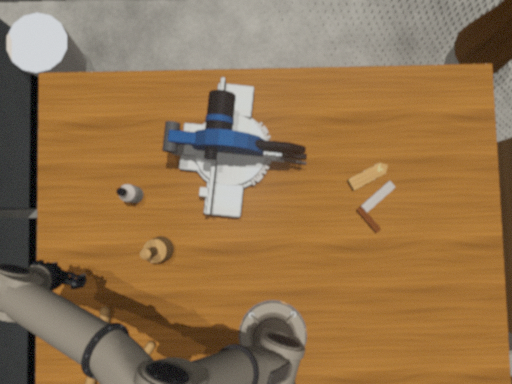

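View pics/scene0.png

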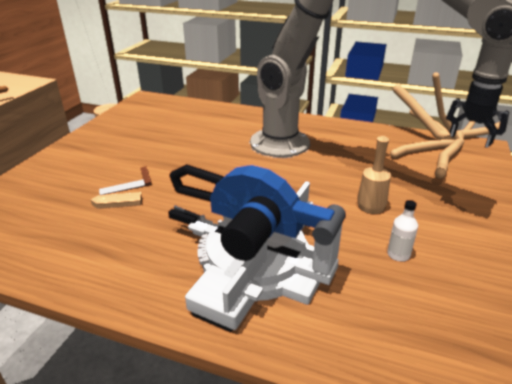

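The top view shows the saw centred near (235,140) with its grip end at (305,157). The glue is at (130,193), the mallet at (157,250), the offcut at (367,177) and the square at (377,207). The scene view shows the D-handle at (190,180) above the grip at (185,215). I first yaw the fingers and rise, then test whether the arm leans at its reach limit.

Call:
carry_out(rows="0 0 20 -10;0 0 20 -10;0 0 20 -10;5 10 20 -10;5 10 20 -10;10 20 10 -10;10 20 10 -10;20 40 0 -10;20 40 0 -10")

```text
t: 2.62
eef_pos: [0.3416, 0.7593, 0.3521]
tool_rot: [-0.0, 0.839, 0.545, 0.0]
contact_force: [0.8, 0.3, -0.3]
gripper_width: 1.002
grasp_force: 0.0
```

Call:
carry_out(rows="20 46 0 0;20 46 0 0;20 46 0 0;20 46 0 0;20 46 0 0;20 46 0 0")

```text
t: 3.38
eef_pos: [0.4109, 0.8368, 0.352]
tool_rot: [-0.01, 0.859, 0.511, -0.007]
contact_force: [-89.7, 62.9, 6.4]
gripper_width: 1.004
grasp_force: 0.0
```

Call:
carry_out(rows="-10 -30 0 0;-20 -46 0 0;-20 -46 0 0;0 0 0 0")

```text
t: 3.88
eef_pos: [0.3627, 0.7244, 0.355]
tool_rot: [-0.015, 0.861, 0.509, -0.007]
contact_force: [-0.5, 1.0, 0.1]
gripper_width: 0.999
grasp_force: 0.0
```

```bash
python3 - <<'E'
from h import *
o=get_obs();print(o["t"],o["q"].round(3),o["eef_pos"].round(4),o["tool_rot"].round(4),o["contact_force"].round(1))
c=read_camera("scene");cv2.imwrite("pics/scene1.png",cv2.resize(c["img"],(800,600)))
E
```

```text
3.875 [-1.659  1.01   1.421  1.022 -1.048  1.753 -1.14 ] [0.3627 0.7244 0.355 ] [-0.0152  0.8608  0.5087 -0.0074] [-0.5  1.   0.1]
```

View pics/scene1.png

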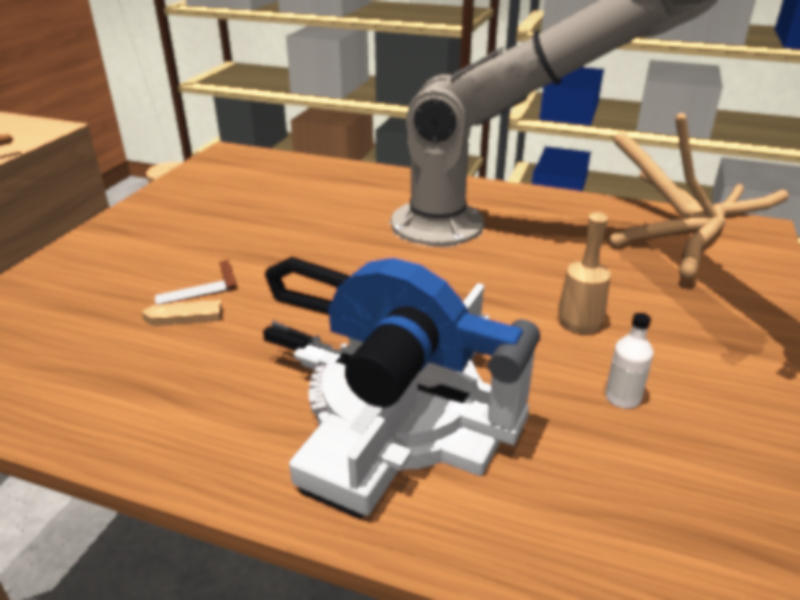

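```bash
cat > kin.py <<'E'
import numpy as np, itertools
from scipy.spatial.transform import Rotation as R
S=[([-1.26511966,0.47778228,0.02234213,1.55644738,-0.0114634,1.10932813,-0.08309859],[0.27118222,0.61747739,0.23033946],[-1.04654036e-04,2.05397272e-01,9.78678250e-01,-9.12490836e-04]),
([-1.659,1.01,1.421,1.022,-1.048,1.753,-1.14],[.3627,.7244,.355],[-.0152,.8608,.5087,-.0074])]
def rots(q,s,o):
    a=[s[0]*q[0]+o[0],q[1],s[2]*q[2],s[3]*q[3],s[4]*q[4],s[5]*q[5],s[6]*q[6]+o[1]]
    M=[];r=R.identity()
    for i,ax in enumerate("zyzyzyz"):
        r=r*R.from_euler(ax,a[i]);M.append(r)
    return M
E
python3 - <<'E'
from kin import *
from scipy.optimize import least_squares
res=[]
for s in itertools.product([1,-1],repeat=7):
    if s[1]<0: continue
    def f(o):
        e=[]
        for q,p,w in S:
            t=R.from_quat([w[1],w[2],w[3],w[0]]); e+=list((rots(q,s,o)[-1].inv()*t).as_rotvec())
        return e
    for o0 in itertools.product([0,1.57,3.1,-1.57],repeat=2):
        l=least_squares(f,o0); res.append((l.cost,s,(l.x+np.pi)%(2*np.pi)-np.pi))
res.sort(key=lambda a:a[0])
for r in res[:60:4]: print(r)
E
```

```text
(np.float64(1.5957170725892433e-07), (-1, 1, -1, 1, -1, 1, -1), array([0.00223281, 1.57329904]))
(np.float64(1.595717081891379e-07), (-1, 1, -1, 1, -1, 1, -1), array([0.00223388, 1.57330011]))
(np.float64(1.59571717825787e-07), (-1, 1, -1, 1, -1, 1, -1), array([0.00223687, 1.5733031 ]))
(np.float64(1.5957172830083568e-07), (-1, 1, -1, 1, -1, 1, -1), array([0.00223862, 1.57330485]))
(np.float64(0.15490694167963626), (1, 1, -1, 1, -1, 1, -1), array([3.12214673, 1.76915049]))
(np.float64(0.1549069416796435), (1, 1, -1, 1, -1, 1, -1), array([3.12215214, 1.7691559 ]))
(np.float64(0.15490694167969027), (1, 1, -1, 1, -1, 1, -1), array([3.12213858, 1.76914234]))
(np.float64(0.3637885691270722), (1, 1, 1, 1, 1, 1, -1), array([-0.86820601, -1.17462198]))
(np.float64(0.36378856912719876), (1, 1, 1, 1, 1, 1, -1), array([-0.86822897, -1.17464495]))
(np.float64(0.36378856912780966), (1, 1, 1, 1, 1, 1, -1), array([-0.86817669, -1.17459267]))
(np.float64(0.4398936495886901), (1, 1, -1, 1, -1, 1, 1), array([-2.6342818 , -2.76433416]))
(np.float64(0.439893649588714), (1, 1, -1, 1, -1, 1, 1), array([-2.63428764, -2.76434   ]))
(np.float64(0.4398936495889313), (1, 1, -1, 1, -1, 1, 1), array([-2.63426102, -2.76431338]))
(np.float64(0.5077428312573837), (1, 1, -1, -1, 1, -1, 1), array([2.6929616 , 2.09964205]))
(np.float64(0.5078163050160295), (1, 1, -1, -1, 1, -1, 1), array([2.5778307 , 1.98451241]))
```

Call:
carry_out(rows="8 18 0 0;8 18 0 0;8 18 0 0;8 18 0 0;8 18 0 0;8 18 0 0")

```text
t: 4.68
eef_pos: [0.4112, 0.8374, 0.3545]
tool_rot: [-0.014, 0.858, 0.513, -0.005]
contact_force: [-0.3, 1.7, 0.0]
gripper_width: 1.001
grasp_force: 0.0
```

```bash
cat > log.py <<'E'
from h import *
import json
from kin import R
o=get_obs()
open("log.jsonl","a").write(json.dumps([list(map(float,o[k])) for k in("q","eef_pos","tool_rot")])+"\n")
w=o["tool_rot"];r=R.from_quat([w[1],w[2],w[3],w[0]]).as_matrix()
print(round(o["t"],2),o["q"].round(3),o["eef_pos"].round(4),"toolz",r[:,2].round(3),"tooly",r[:,1].round(3),o["contact_force"].round(1),round(o["gripper_width"],3),round(o["grasp_force"],1))
E
python3 log.py
```

```text
4.67 [-1.269  1.157  1.241  0.253 -1.181  1.888 -1.521] [0.4112 0.8374 0.3545] toolz [-0.023  0.019 -1.   ] tooly [ 0.88  -0.474 -0.029] [-0.3  1.7  0. ] 1.001 0.0
```

Call:
carry_out(rows="8 18 0 0;8 18 0 0;8 18 0 0;8 18 0 0")

```text
t: 5.18
eef_pos: [0.408, 0.8385, 0.3514]
tool_rot: [-0.012, 0.859, 0.512, -0.008]
contact_force: [0.2, -0.5, 0.1]
gripper_width: 1.003
grasp_force: 0.0
```

```bash
python3 log.py
```

```text
5.17 [-1.266  1.184  1.426  0.241 -1.367  1.915 -1.518] [0.408  0.8385 0.3514] toolz [-0.027  0.013 -1.   ] tooly [ 0.88  -0.475 -0.03 ] [ 0.2 -0.5  0.1] 1.003 0.0
```

Call:
carry_out(rows="-12 -24 10 0;-20 -40 30 0;-24 -44 40 0;-24 -44 40 0;-24 -44 40 0")

```text
t: 5.8
eef_pos: [0.3045, 0.6458, 0.5103]
tool_rot: [-0.012, 0.858, 0.514, -0.007]
contact_force: [-0.8, 1.0, 1.1]
gripper_width: 0.998
grasp_force: 0.0
```

```bash
python3 log.py
```

```text
5.8 [-1.77   0.768  1.429  1.019 -0.831  1.879 -1.189] [0.3045 0.6458 0.5103] toolz [-0.025  0.014 -1.   ] tooly [ 0.882 -0.471 -0.028] [-0.8  1.   1.1] 0.998 0.0
```

Call:
carry_out(rows="-12 -22 50 0;-12 -22 50 0;0 0 50 0;0 0 50 0;0 0 50 0")

```text
t: 6.42
eef_pos: [0.2879, 0.5981, 0.6146]
tool_rot: [-0.017, 0.86, 0.51, -0.016]
contact_force: [2.2, 0.1, -0.3]
gripper_width: 1.0
grasp_force: 0.0
```

```bash
python3 log.py
```

```text
6.42 [-1.323  0.418  0.251  0.827 -0.155  1.915 -1.644] [0.2879 0.5981 0.6146] toolz [-0.045  0.012 -0.999] tooly [ 0.877 -0.479 -0.045] [ 2.2  0.1 -0.3] 1.0 0.0
```

Call:
carry_out(rows="0 0 60 0;0 0 60 0;0 0 60 0;0 0 60 0")

```text
t: 6.92
eef_pos: [0.2663, 0.5599, 0.7266]
tool_rot: [-0.072, 0.858, 0.505, 0.061]
contact_force: [0.0, -0.3, -0.0]
gripper_width: 1.0
grasp_force: 0.0
```

```bash
python3 log.py
```

```text
6.92 [-1.394  0.283  0.318  0.772 -0.152  1.915 -1.668] [0.2663 0.5599 0.7266] toolz [ 0.032  0.185 -0.982] tooly [ 0.875 -0.48  -0.061] [ 0.  -0.3 -0. ] 1.0 0.0
```

Call:
carry_out(rows="0 0 60 0;0 0 60 0;0 0 60 0;0 0 60 0;0 0 60 0;0 0 60 0;0 0 60 0")

```text
t: 7.8
eef_pos: [0.2377, 0.5183, 0.8936]
tool_rot: [-0.168, 0.835, 0.488, 0.19]
contact_force: [0.7, 0.2, 1.2]
gripper_width: 1.002
grasp_force: 0.0
```

```bash
python3 log.py
```

```text
7.8 [-1.539  0.185  0.497  0.549 -0.186  1.915 -1.696] [0.2377 0.5183 0.8936] toolz [ 0.153  0.465 -0.872] tooly [ 0.879 -0.468 -0.095] [0.7 0.2 1.2] 1.002 0.0
```

Call:
carry_out(rows="0 0 0 10;0 0 0 10;0 0 60 0;0 0 60 0;0 0 60 0")

```text
t: 8.43
eef_pos: [0.2174, 0.5055, 0.9518]
tool_rot: [-0.235, 0.735, 0.598, 0.219]
contact_force: [-0.2, 0.3, -0.5]
gripper_width: 1.002
grasp_force: 0.0
```

```bash
python3 log.py
```

```text
8.43 [-1.209  0.182  0.103  0.416 -0.268  1.915 -1.491] [0.2174 0.5055 0.9518] toolz [ 0.041  0.607 -0.794] tooly [ 0.981 -0.175 -0.083] [-0.2  0.3 -0.5] 1.002 0.0
```

```bash
cat > kfit.py <<'E'
from kin import *
import json
from scipy.optimize import least_squares
D=[(a,b,c) for a,b,c in S]+[tuple(json.loads(l)) for l in open("log.jsonl")]
s=(-1,1,-1,1,-1,1,-1);o=(0,np.pi/2)
def basis(q):
    M=[R.identity()]+rots(q,s,o); return np.hstack([m.as_matrix() for m in M])
A=np.vstack([basis(q) for q,_,_ in D]);b=np.hstack([p for _,p,_ in D])
v=np.linalg.solve(A.T@A+1e-6*np.eye(24),A.T@b)
lo=np.array([-2.96,-.34,-1.41,.24,-1.37,.17,-2.96]);hi=np.array([2.96,2.1,1.46,2.44,4.51,1.92,2.96])
def ik(p,Rt,q0):
    f=lambda q:np.r_[(basis(q)@v-p)*5,(rots(q,s,o)[-1].inv()*Rt).as_rotvec(),.003*(q-q0)]
    return least_squares(f,np.clip(q0,lo+.01,hi-.01),bounds=(lo,hi))
E
cat > sawfit.py <<'E'
from h import *
from scipy.optimize import least_squares
obs=[("scene","saw",255,260.3),("scene","plate_front",205.4,230.7),("scene","grip",179.5,214.9),("scene","head_handle",183.7,191.9),
("top","saw",229.1,150.4),("top","plate_front",269.4,153.9),("top","grip",299.3,155.8),("top","head_handle",295.7,149.9)]
C={}
for n in ["scene","top"]:
    C[n]=read_camera(n)
    for th in ["saw","plate_front","grip","head_handle"]:
        r=place_of(n,th)
        if r and r[0]["confidence"]>.4: obs.append((n,th,*r[0]["centre"]))
def pts(x,y,psi,th):
    u=lambda a:np.array([np.cos(a),np.sin(a)])
    O=np.array([x,y]);out=lambda a:-u(psi-a)   # th>0: clockwise from above
    return {"saw":np.r_[O,0],"plate_front":np.r_[O+.15*out(0),.048],"grip":np.r_[O+.245*out(th),.065],"head_handle":np.r_[O+.226*out(th),.147]}
def f(z):
    P=pts(*z); return np.r_[np.hstack([proj(C[n],P[t])-[a,b] for n,t,a,b in obs]), z[3]*10]
l=least_squares(f,[.668,.14,1.43,0],loss="soft_l1");print(len(obs),l.x.round(4),f(l.x).round(1))
print({k:v.round(4) for k,v in pts(*l.x).items()})
E
python3 - <<'E'
from kfit import *
print((A@v-b).reshape(-1,3).round(4).tolist()); print(v.reshape(-1,3).round(3).tolist())
E
python3 sawfit.py
```

```text
[[-0.0, -0.0, 0.0], [0.0, 0.0, -0.0001], [-0.0, -0.0, 0.0], [-0.0, 0.0, 0.0], [-0.0, -0.0, 0.0001], [0.0, -0.0, -0.0], [0.0, -0.0, -0.0], [-0.0, 0.0, 0.0], [-0.0, -0.0, -0.0]]
[[-0.001, 0.0, 0.143], [0.0, -0.015, 0.143], [-0.0, -0.015, 0.271], [0.0, -0.016, 0.271], [-0.0, -0.016, 0.236], [0.001, -0.0, 0.236], [-0.0, -0.0, 0.163], [-0.0, 0.0, 0.163]]
16 [0.6688 0.1392 1.4237 0.0091] [ 0.9  1.1  1.8 -0.4 -0.9  0.  -2.4  0.4  1.4  0.4  2.  -0.2 -1.1  1.1
 -0.6  2.5 -0.5  1.3  3.2  1.5 -2.7  1.3  0.7  4.   0.1  1.8  1.5 -0.7
 -0.8  0.2  1.2  3.1  0.1]
{'saw': array([0.6688, 0.1392, 0.    ]), 'plate_front': array([ 0.6468, -0.0091,  0.048 ]), 'grip': array([ 0.6307, -0.1028,  0.065 ]), 'head_handle': array([ 0.6336, -0.084 ,  0.147 ])}
```

```bash
cat > plan.py <<'E'
from kfit import *
q,p,w=D[-1];q=np.array(q);p=np.array(p)
R0=R.from_quat([w[1],w[2],w[3],w[0]]);psi=1.4237;O=np.array([.6688,.1392])
def pose(th,r,sl,back,zg=.065,gp=.021,tooly0=None):
    y=R0.as_matrix()[:,1];yaw=psi-th-np.pi/2-np.arctan2(y[1],y[0])
    Rt=R.from_euler("z",yaw)*R0;zt=Rt.as_matrix()[:,2]
    a=psi-th;out=-np.array([np.cos(a),np.sin(a)]);left=np.array([-np.sin(a),np.cos(a)])
    g=np.r_[O+r*out+sl*left,zg]
    return g+(gp-back)*zt,Rt,np.degrees(yaw)
E
python3 - <<'E'
from plan import *
def go(p1,R1,n=12):
    global q,p,Rc
    sl=(R1*Rc.inv()).as_rotvec();p0=p.copy();Rs=Rc
    for i in range(1,n+1):
        pt=p0+(p1-p0)*i/n;Rt=R.from_rotvec(sl*i/n)*Rs
        l=ik(pt,Rt,q);q1=l.x
        e=np.linalg.norm(basis(q1)@v-pt)*1e3;er=np.degrees((rots(q1,s,o)[-1].inv()*Rt).magnitude())
        if e>2 or er>1: print("  bad",i,e.round(1),er.round(1))
        q=q1
    p=p1;Rc=R1;print(p1.round(4),q.round(2))
Rc=R0
pre=pose(0,.25,.010,.13)
print("yaw",pre[2])
go(np.array([.45,.1,.75]),R0);go(np.array([.62,-.2,.5]),R0)
go(*pre[:2]);go(*pose(0,.25,.010,0)[:2]);go(*pose(0,.25,.0045,0)[:2],2)
for t in [10,20,30,33]: go(*pose(np.radians(t),.25,.0045,0)[:2],5)
go(*pose(np.radians(30),.25,.0045,.13)[:2])
E
```

```text
yaw 1.7048102156864386
[0.45 0.1  0.75] [-0.77 -0.05  0.82  1.2  -0.66  1.88 -0.39]
[ 0.62 -0.2   0.5 ] [ 0.17  0.52  0.58  1.13 -0.83  1.92  0.38]
[ 0.6197 -0.1729  0.1515] [ 0.15  0.74  0.48  1.58 -0.88  1.41  0.79]
[ 0.6228 -0.0939  0.0483] [ 0.07  0.82  0.41  1.7  -0.99  1.22  0.86]
[ 0.6282 -0.0947  0.0483] [ 0.07  0.83  0.41  1.69 -0.99  1.22  0.85]
[ 0.5882 -0.0841  0.0483] [ 0.07  0.75  0.41  1.88 -1.1   1.1   0.86]
[ 0.5507 -0.0667  0.0483] [ 0.06  0.67  0.4   2.06 -1.24  0.98  0.87]
[ 0.5167 -0.043   0.0483] [ 0.18  0.57  0.19  2.22 -1.37  0.75  0.87]
[ 0.5074 -0.0348  0.0483] [ 0.38  0.54 -0.06  2.26 -1.37  0.6   0.84]
[ 0.4746 -0.1099  0.1515] [ 0.42  0.35  0.11  2.18 -0.98  0.87  0.58]
```

Call:
carry_out(rows="23 -40 -20 0;23 -40 -20 0;23 -40 -20 0;23 -40 -20 0;23 -40 -20 0;23 -40 -20 0;23 -40 -20 0;23 -40 -20 0;23 -40 -20 0;23 -40 -20 0")

```text
t: 10.18
eef_pos: [0.4476, 0.1046, 0.7495]
tool_rot: [-0.234, 0.735, 0.598, 0.218]
contact_force: [0.9, 0.5, 0.6]
gripper_width: 0.998
grasp_force: 0.0
```

```bash
python3 log.py
```

```text
10.18 [-0.737 -0.051  0.77   1.21  -0.649  1.872 -0.401] [0.4476 0.1046 0.7495] toolz [ 0.04   0.605 -0.795] tooly [ 0.981 -0.174 -0.083] [0.9 0.5 0.6] 0.998 0.0
```

Call:
carry_out(rows="19 -34 -28 0;19 -34 -28 0;19 -34 -28 0;19 -34 -28 0;19 -34 -28 0;19 -34 -28 0;19 -34 -28 0;19 -34 -28 0;19 -34 -28 0")

```text
t: 11.3
eef_pos: [0.6189, -0.201, 0.4967]
tool_rot: [-0.234, 0.735, 0.598, 0.218]
contact_force: [0.3, 0.6, 0.7]
gripper_width: 1.0
grasp_force: 0.0
```

```bash
python3 log.py
```

```text
11.3 [ 0.179  0.517  0.556  1.142 -0.817  1.911  0.384] [ 0.6189 -0.201   0.4967] toolz [ 0.039  0.605 -0.795] tooly [ 0.981 -0.174 -0.084] [0.3 0.6 0.7] 1.0 0.0
```

Call:
carry_out(rows="0 4 -50 0.5;0 4 -50 0.5;0 4 -50 0.5;0 4 -50 0;0 4 -50 0;0 4 -50 0;1 4 -45 0;0 0 0 0")

```text
t: 12.3
eef_pos: [0.6173, -0.17, 0.1497]
tool_rot: [-0.24, 0.727, 0.607, 0.213]
contact_force: [-0.5, 0.2, 0.7]
gripper_width: 1.0
grasp_force: 0.0
```

```bash
python3 log.py; python3 - <<'E'
from h import *
c=read_camera("wrist");cv2.imwrite("pics/w1.png",c["img"])
for th,z in [("plate_front",.048),("grip",.065),("head_handle",.147),("lever_mid",.065)]:
    for k in place_of("wrist",th)[:1]: print(th,np.round(k["centre"],1),round(k["confidence"],2),at_z(c,k["centre"],z).round(4))
for P in ([.6307,-.1028,.065],[.6336,-.084,.147],[.6468,-.0091,.048]): print(proj(c,np.array(P)).round(1))
E
```

```text
12.3 [ 0.154  0.735  0.465  1.587 -0.869  1.405  0.778] [ 0.6173 -0.17    0.1497] toolz [ 0.018  0.608 -0.794] tooly [ 0.985 -0.148 -0.091] [-0.5  0.2  0.7] 1.0 0.0
grip [268.  188.6] 0.57 [ 0.6333 -0.1078  0.065 ]
head_handle [258.5 116.2] 0.94 [ 0.6339 -0.0845  0.147 ]
lever_mid [238.8 190.7] 0.75 [ 0.6069 -0.1051  0.065 ]
[264.2 183.9]
[257.9 115.6]
[265.7 104.7]
```

View pics/w1.png

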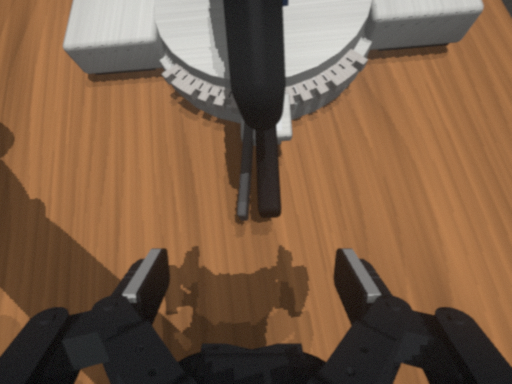

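```bash
python3 - <<'E'
from h import *
import plan
c=read_camera("wrist")
a=c["img"].astype(int).sum(2)
for r in (150,165,180,195,205): print(r,''.join('#' if x<150 else ('+' if x<230 else '.') for x in a[r,225:300]))
u=np.array([np.cos(1.4237),np.sin(1.4237)])
for px in [(258,205),(281,205),(258,165),(278,165),(237,210)]:
    P=at_z(c,px,.078 if px[0]>250 else .076);d=P[:2]-plan.O
    print(px,P.round(4),"r",(-d@u).round(4),"left",(d@np.array([-u[1],u[0]])).round(4))
E
```

```text
150 +++++#+++#+#####################################+++........................
165 ++++++++++######################################+..........................
180 +++#+++++++++..+.++#####+#######################+..........................
195 ........++++....++##+++##########################+.........................
205 .......+++......+++++++++#########################+........................
(258, 205) [ 0.6261 -0.1267  0.078 ] r 0.2693 left 0.0032
(281, 205) [ 0.6455 -0.1301  0.078 ] r 0.2698 left -0.0165
(258, 165) [ 0.632  -0.0899  0.078 ] r 0.2321 left 0.0028
(278, 165) [ 0.6496 -0.0932  0.078 ] r 0.2327 left -0.0151
(237, 210) [ 0.6074 -0.1275  0.076 ] r 0.2728 left 0.0217
```

```bash
python3 - <<'E'
import cv2
im=cv2.imread("pics/w1.png")[90:230,150:350]
cv2.imwrite("pics/w1z.png",cv2.resize(im,None,fx=4,fy=4,interpolation=cv2.INTER_CUBIC))
E
```

```text
(no output)
```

View pics/w1z.png

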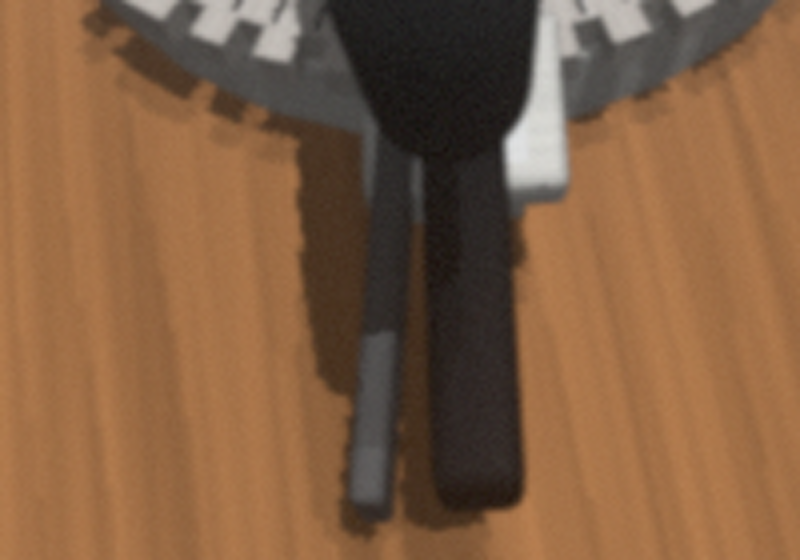

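The zoom shows the grip at 433–522 px and the lever tip at 350–392 px. The gap is only about 10 mm, so the lever angle is about 0.08 and the plunger is on the rim, not in a notch. I advance along the tool axis.

Call:
carry_out(rows="1 15 -20 0;1 15 -20 0;1 15 -20 0;1 15 -20 0;1 15 -20 0;0 0 0 0")

```text
t: 13.35
eef_pos: [0.6239, -0.0948, 0.0526]
tool_rot: [-0.238, 0.726, 0.608, 0.214]
contact_force: [-0.1, -0.5, 0.6]
gripper_width: 0.995
grasp_force: 0.0
```

Call:
carry_out(rows="3 0 0 0;0 0 0 0;0 0 0 0;0 0 0 0", claw=40, force=25)

```text
t: 13.85
eef_pos: [0.6273, -0.0973, 0.0536]
tool_rot: [-0.237, 0.727, 0.608, 0.215]
contact_force: [-0.6, -0.2, 0.2]
gripper_width: 0.472
grasp_force: 0.1
```

```bash
python3 log.py;  python3 - <<'E'
from h import *
c=read_camera("wrist");cv2.imwrite("pics/w2.png",c["img"])
E
```

```text
13.85 [ 0.086  0.816  0.396  1.688 -0.972  1.215  0.84 ] [ 0.6273 -0.0973  0.0536] toolz [ 0.025  0.605 -0.796] tooly [ 0.985 -0.149 -0.083] [-0.6 -0.2  0.2] 0.472 0.1
```

View pics/w2.png

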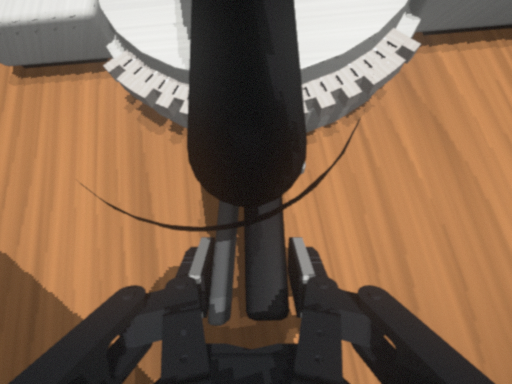

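The wrist view shows the pads at (207,270) and (297,262) on either side of the lever (213–235) and grip (247–285). I seat a little lower and squeeze.

Call:
carry_out(rows="0 2 -6 0;0 0 0 0;0 0 0 0")

```text
t: 14.28
eef_pos: [0.6273, -0.0948, 0.0472]
tool_rot: [-0.237, 0.727, 0.608, 0.215]
contact_force: [-0.3, -0.2, -0.2]
gripper_width: 0.47
grasp_force: 0.1
```

Call:
carry_out(rows="0 0 0 0;0 0 0 0;0 0 0 0;0 0 0 0", claw=20, force=30)

```text
t: 14.78
eef_pos: [0.6283, -0.0957, 0.0477]
tool_rot: [-0.236, 0.727, 0.608, 0.215]
contact_force: [5.2, -2.2, -0.4]
gripper_width: 0.343
grasp_force: 31.9
```

```bash
python3 log.py
```

```text
14.78 [ 0.086  0.823  0.393  1.69  -0.979  1.206  0.846] [ 0.6283 -0.0957  0.0477] toolz [ 0.026  0.604 -0.796] tooly [ 0.985 -0.15  -0.081] [ 5.2 -2.2 -0.4] 0.343 31.9
```

```bash
cat > arc.py <<'E'
import sys
from h import *
from plan import O
tot,n=float(sys.argv[1]),int(sys.argv[2])
d=get_obs()["eef_pos"][:2]-O;a=np.radians(-tot/n);M=np.array([[np.cos(a),-np.sin(a)],[np.sin(a),np.cos(a)]])
out=[]
for i in range(n):
    e=M@d;out.append("%.1f %.1f 0 %.2f"%(*(e-d)*1e3,-tot/n));d=e
print(";".join(out))
E
python3 arc.py 26.8 10
```

```text
-10.9 2.1 0 -2.68;-10.8 2.7 0 -2.68;-10.7 3.2 0 -2.68;-10.5 3.7 0 -2.68;-10.3 4.1 0 -2.68;-10.1 4.6 0 -2.68;-9.9 5.1 0 -2.68;-9.7 5.6 0 -2.68;-9.4 6.0 0 -2.68;-9.1 6.4 0 -2.68
```

Call:
carry_out(rows="-10.9 2.1 0 -2.7;-10.8 2.7 0 -2.7;-10.7 3.2 0 -2.7;-10.5 3.7 0 -2.7;-10.3 4.1 0 -2.7")

```text
t: 15.4
eef_pos: [0.5748, -0.0807, 0.0476]
tool_rot: [-0.208, 0.794, 0.517, 0.242]
contact_force: [5.4, -4.5, -0.7]
gripper_width: 0.336
grasp_force: 31.7
```

```bash
python3 log.py
```

```text
15.4 [ 0.081  0.713  0.392  1.944 -1.136  1.038  0.853] [ 0.5748 -0.0807  0.0476] toolz [ 0.168  0.58  -0.797] tooly [ 0.922 -0.378 -0.08 ] [ 5.4 -4.5 -0.7] 0.336 31.7
```

Call:
carry_out(rows="-10.1 4.6 0 -2.7;-9.9 5.1 0 -2.7;-9.7 5.6 0 -2.7;-9.4 6 0 -2.6;-9.1 6.4 0 -2.6;0 0 0 0")

```text
t: 16.15
eef_pos: [0.5246, -0.0522, 0.0476]
tool_rot: [-0.18, 0.849, 0.422, 0.263]
contact_force: [-7.0, -4.2, 7.4]
gripper_width: 0.344
grasp_force: 32.5
```

```bash
cat >> log.py <<'E'
from plan import O,psi
d=o["eef_pos"][:2]-O
r_,ang=np.hypot(*d),np.degrees(psi-(np.arctan2(d[1],d[0])+np.pi))
print("rad %.4f tcp ang %.2f  yaw ang %.2f"%(r_,(ang+180)%360-180,np.degrees(psi-np.pi/2-np.arctan2(r[1,1],r[0,1]))))
E
python3 log.py
```

```text
16.15 [ 0.097  0.602  0.321  2.181 -1.34   0.85   0.88 ] [ 0.5246 -0.0522  0.0476] toolz [ 0.295  0.529 -0.796] tooly [ 0.811 -0.579 -0.084] [-7.  -4.2  7.4] 0.344 32.5
rad 0.2397 tcp ang 28.57  yaw ang 27.09
```

Call:
carry_out(rows="0 0 0 0;0 0 0 0;0 0 0 0;0 0 0 0", claw=62)

```text
t: 16.65
eef_pos: [0.5262, -0.0513, 0.0473]
tool_rot: [-0.181, 0.848, 0.423, 0.264]
contact_force: [0.3, 0.4, 0.1]
gripper_width: 0.728
grasp_force: 0.0
```

Call:
carry_out(rows="-3.5 2.5 0 0;-3.5 2.5 0 0;-2.5 1.8 0 0;0 0 0 0")

```text
t: 17.15
eef_pos: [0.5161, -0.0444, 0.0474]
tool_rot: [-0.181, 0.848, 0.423, 0.264]
contact_force: [0.1, -0.8, 0.4]
gripper_width: 0.727
grasp_force: 0.0
```

```bash
python3 log.py; python3 - <<'E'
from h import *
c=read_camera("wrist");cv2.imwrite("pics/w3.png",c["img"])
E
```

```text
17.15 [ 0.116  0.587  0.284  2.204 -1.345  0.824  0.89 ] [ 0.5161 -0.0444  0.0474] toolz [ 0.295  0.53  -0.795] tooly [ 0.812 -0.577 -0.083] [ 0.1 -0.8  0.4] 0.727 0.0
rad 0.2388 tcp ang 31.32  yaw ang 26.96
```

View pics/w3.png

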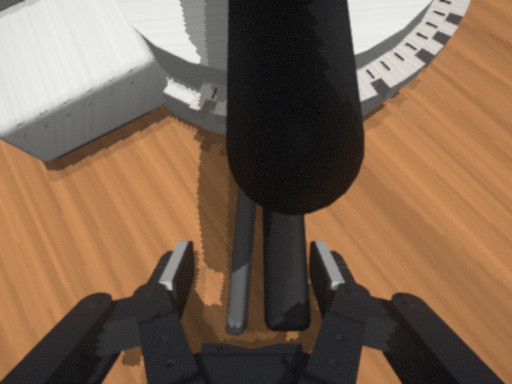

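The view shows the right pad at (320,265) just off the grip's right edge (308). The lever at (240,280) is still on the rim, and the left pad is clear of it. I push the grip's right side slowly.

Call:
carry_out(rows="-0.8 0.6 0 -0.2;-0.8 0.6 0 -0.2;-0.8 0.6 0 -0.2;-0.8 0.6 0 -0.2;-0.8 0.6 0 -0.2;-0.8 0.6 0 -0.2;-0.8 0.6 0 -0.2")

```text
t: 18.08
eef_pos: [0.5129, -0.0418, 0.0476]
tool_rot: [-0.175, 0.853, 0.412, 0.267]
contact_force: [8.4, -2.1, -6.4]
gripper_width: 0.727
grasp_force: 4.3
```

```bash
python3 log.py
```

```text
18.07 [ 0.177  0.567  0.2    2.222 -1.354  0.764  0.881] [ 0.5129 -0.0418  0.0476] toolz [ 0.311  0.519 -0.796] tooly [ 0.797 -0.599 -0.079] [ 8.4 -2.1 -6.4] 0.727 4.3
rad 0.2389 tcp ang 32.30  yaw ang 28.50
```

Call:
carry_out(rows="-0.8 0.6 0 -0.2;-0.8 0.6 0 -0.2;-0.8 0.6 0 -0.2;-0.8 0.6 0 -0.2")

```text
t: 18.58
eef_pos: [0.5104, -0.0399, 0.0478]
tool_rot: [-0.173, 0.856, 0.406, 0.268]
contact_force: [10.7, -2.1, -6.0]
gripper_width: 0.727
grasp_force: 4.7
```

```bash
python3 log.py
```

```text
18.57 [ 0.219  0.556  0.143  2.233 -1.357  0.727  0.875] [ 0.5104 -0.0399  0.0478] toolz [ 0.319  0.514 -0.796] tooly [ 0.788 -0.61  -0.078] [10.7 -2.1 -6. ] 0.727 4.7
rad 0.2391 tcp ang 33.06  yaw ang 29.33
```

Call:
carry_out(rows="-0.8 0.6 0 -0.2;-0.8 0.6 0 -0.2;-0.8 0.6 0 -0.2;-0.8 0.6 0 -0.2")

```text
t: 19.08
eef_pos: [0.5073, -0.0375, 0.0479]
tool_rot: [-0.171, 0.859, 0.4, 0.27]
contact_force: [8.7, -2.9, -4.6]
gripper_width: 0.722
grasp_force: 4.3
```

```bash
python3 log.py
```

```text
19.07 [ 0.266  0.546  0.081  2.245 -1.359  0.689  0.868] [ 0.5073 -0.0375  0.0479] toolz [ 0.326  0.51  -0.796] tooly [ 0.78  -0.621 -0.078] [ 8.7 -2.9 -4.6] 0.722 4.3
rad 0.2393 tcp ang 34.00  yaw ang 30.13
```

Call:
carry_out(rows="-0.8 0.6 0 -0.2;-0.8 0.6 0 -0.2;-0.8 0.6 0 -0.2")

```text
t: 19.45
eef_pos: [0.505, -0.0356, 0.048]
tool_rot: [-0.17, 0.861, 0.396, 0.271]
contact_force: [10.0, -1.6, -5.6]
gripper_width: 0.726
grasp_force: 4.6
```

```bash
python3 log.py
```

```text
19.45 [ 0.304  0.54   0.031  2.253 -1.36   0.66   0.863] [ 0.505  -0.0356  0.048 ] toolz [ 0.332  0.507 -0.796] tooly [ 0.773 -0.629 -0.078] [10.  -1.6 -5.6] 0.726 4.6
rad 0.2395 tcp ang 34.71  yaw ang 30.73
```

Call:
carry_out(rows="-0.8 0.6 0 -0.2;-0.8 0.6 0 -0.2;-0.8 0.6 0 -0.2")

```text
t: 19.82
eef_pos: [0.5022, -0.0334, 0.0481]
tool_rot: [-0.169, 0.863, 0.391, 0.272]
contact_force: [9.3, -0.8, -4.1]
gripper_width: 0.728
grasp_force: 4.2
```

Call:
carry_out(rows="-0.7 0.6 0 -0.2;-0.7 0.6 0 -0.2;-0.7 0.6 0 -0.2")

```text
t: 20.2
eef_pos: [0.502, -0.0331, 0.0483]
tool_rot: [-0.166, 0.865, 0.386, 0.273]
contact_force: [15.1, -3.0, -7.3]
gripper_width: 0.726
grasp_force: 6.7
```

```bash
python3 log.py
```

```text
20.2 [ 0.386  0.531 -0.075  2.267 -1.362  0.598  0.852] [ 0.502  -0.0331  0.0483] toolz [ 0.345  0.498 -0.796] tooly [ 0.759 -0.647 -0.076] [15.1 -3.  -7.3] 0.726 6.7
rad 0.2398 tcp ang 35.66  yaw ang 32.02
```

Call:
carry_out(rows="-0.8 0.6 0 0;-0.8 0.6 0 0")

```text
t: 20.45
eef_pos: [0.5015, -0.0329, 0.0484]
tool_rot: [-0.165, 0.866, 0.386, 0.273]
contact_force: [17.8, -3.5, -9.8]
gripper_width: 0.724
grasp_force: 8.5
```

```bash
python3 log.py; python3 - <<'E'
from h import *
c=read_camera("wrist");cv2.imwrite("pics/w4.png",cv2.resize(c["img"][150:384,120:400],None,fx=2.5,fy=2.5,interpolation=cv2.INTER_CUBIC))
E
```

```text
20.45 [ 0.396  0.53  -0.087  2.269 -1.363  0.59   0.853] [ 0.5015 -0.0329  0.0484] toolz [ 0.346  0.496 -0.796] tooly [ 0.758 -0.648 -0.074] [17.8 -3.5 -9.8] 0.724 8.5
rad 0.2400 tcp ang 35.76  yaw ang 32.11
```

View pics/w4.png

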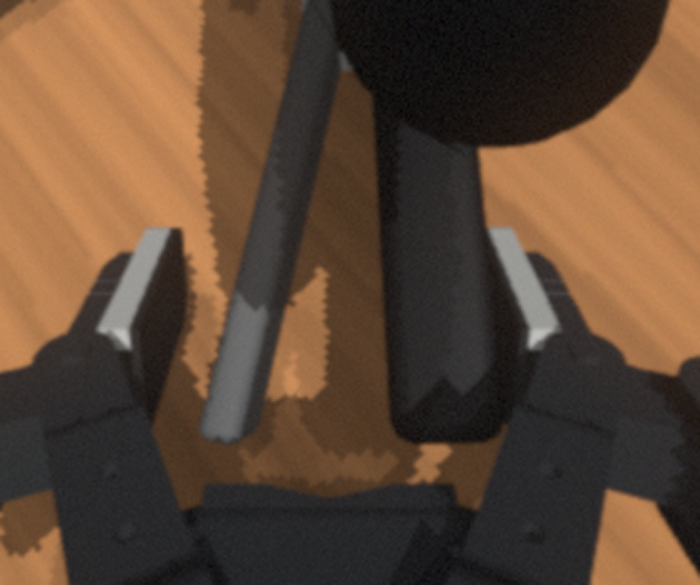

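The lever stands about 24 mm off the grip at its tip (205–260 px, with the grip edge at 390), so the plunger is home. I open fully and withdraw along the tool axis.

Call:
carry_out(rows="0.8 -0.6 0 0;0.8 -0.6 0 0;0 0 0 0;0 0 0 0", claw=85)

```text
t: 21.0
eef_pos: [0.4971, -0.0299, 0.0472]
tool_rot: [-0.17, 0.865, 0.387, 0.271]
contact_force: [-0.1, -0.2, -0.6]
gripper_width: 0.997
grasp_force: 0.0
```

Call:
carry_out(rows="-3 -5 8 0;-7 -10 16 0;-7 -10 16 0;-7 -10 16 0;-7 -10 16 0;-7 -10 16 0;-7 -10 16 0;-7 -10 16 0;0 0 0 0")

```text
t: 22.12
eef_pos: [0.4456, -0.1065, 0.1685]
tool_rot: [-0.168, 0.865, 0.387, 0.272]
contact_force: [-0.1, 0.5, 0.2]
gripper_width: 0.997
grasp_force: 0.0
```

```bash
python3 log.py; python3 - <<'E'
from h import *
c=read_camera("wrist")
d=read_camera("scene")
a=cv2.resize(c["img"],(400,300));b=cv2.resize(d["img"][130:330,80:400],(400,300),interpolation=cv2.INTER_CUBIC)
cv2.imwrite("pics/f.png",np.hstack([a,b]))
E
```

```text
22.12 [ 0.447  0.27   0.101  2.24  -0.964  0.866  0.55 ] [ 0.4456 -0.1065  0.1685] toolz [ 0.34   0.501 -0.796] tooly [ 0.76  -0.645 -0.081] [-0.1  0.5  0.2] 0.997 0.0
rad 0.3319 tcp ang 33.82  yaw ang 31.87
```

View pics/f.png

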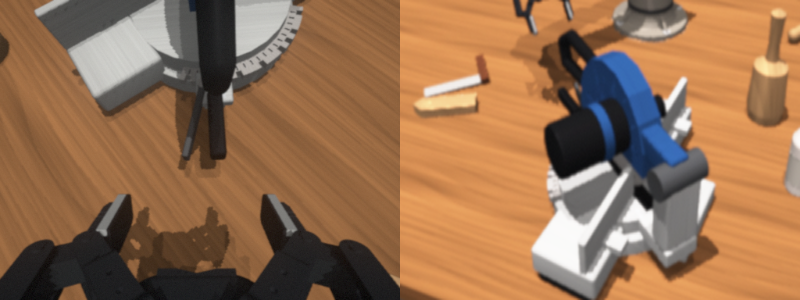

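The left half shows the grip at (215,150) with the lever fully sprung out at (188,150). The right half shows the loose things undisturbed and the gripper clear of the saw. I hand in.

```bash
python3 -c "
from station import *
print(hand_in())"
```

```text
the job is handed in; nothing more can be done
None
```

The mitre saw is locked in its 30 degree left notch with the plunger home and the lever sprung out. The gripper is clear, the loose things I could see in the last picture were undisturbed, and I handed the job in at about 22 s.

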